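Rock the stuck stopper out of the amber flask

ROBOT

A 7-joint arm with a two-finger parallel gripper is mounted at the origin on a cart in front of the work surface, level with it; the furniture and walls round the work are solid. World frame = base frame: x ahead of the robot, y to its left, z up, the work surface at z = 0. Lengths are in m, angles in rad, forces in N, time in s.
With the tool pointing down it reaches from about 0.425 to 0.875 m from the base axis. Payload 4.7 kg.
Tool frame: the origin (TCP) lies on the centre line of the jaws, within the pads' length; the fingertips stand ahead of it and the grasp point (between the pads) lies 2 mm behind it (nose_length is the z of the fingertips in the tool frame, in m); z points along the fingers, y is the line along which they close (so a half turn about z gives the same grasp; the last joint's range is limited). The gripper opens to 87 mm and grips with 3 to 60 N. Pads are 19 mm wide; open, the fingers measure 117 mm over their backs; the gripper's body (75 mm by 190 mm) begins 51 mm behind the grasp point.
Start: joints at [1.181, 0.321, -0.07, 1.45, 0.023, 1.371, -0.057], TCP at [0.255, -0.598, 0.22] pointing down, gripper open.
Joint ranges: [-2.86, 2.86], [-0.3, 2.09], [-1.38, 1.24], [0.06, 2.45], [-1.56, 4.7], [0.09, 2.05], [-2.69, 2.69]. Speed limits (rad/s): [2.57, 2.57, 3.14, 3.14, 3.14, 3.14, 3.14].

INTERFACE

Orientations are given as a rotation vector (axis times angle).
In Python, from bench import * gives the robot as it stands.
- The arm moves only by the tool send_rows, never from a script. Its arguments are lists of equal length, an entry for each row: "xyz": the shift along the tool's x, y, z in mm, a list of three; "dr": the turn, a rotation vector about the tool's x, y, z in rad, a list of three. A call has exactly 10 rows; each row is the pose to reach, as a shift and turn from the pose commanded when the call began, along the tool's axes at that moment; what a row does not reach only later rows make up. A row lasts 1/12 s, in which the tool goes at most 41.7 mm and 7.16 degrees, less where a joint would pass 70% of its speed; a pose out of reach is approached as far as the arm can. A call with a gripper value outside its range is refused whole. "jaw" is the finger opening in mm, from 0 to 87, set as the call begins (left out, the last holds). The fingers move at their own pace and stop on an object; "grip_force" is the grip in N (left out, the last holds). Time passes only in rows, so rows that repeat a pose let the fingers close, or fill a call up. It gives the time, the measured TCP pose, the force, the opening and the grip force at its end, in the units of the state.
- get_state(): the state, without advancing time (a new reading comes with each control period).
- get_image(name): name is "side" or "top" or "wrist"; returns the picture (420x560x3 uint8, red, green, blue); there is no depth.
- calibration(name): a dict with "vfov" (degrees; the focal length in pixels is half the picture's height over the tangent of half this angle, whatever the lens; pixels are square), "cx", "cy" (the principal point, pixels), "k1" (the pictures are not rectified: a ray, as slopes to the right and down, at radius r is drawn at 1 + k1 r^2 times it, then the intrinsics apply), "rvec" (rotation vector, rad) and "tvec" (3), from world to camera coordinates, as OpenCV has them; the wrist camera has in their place "hand_eye" (4x4, takes a point from camera to tool coordinates, whose origin is the TCP and whose axes are the flange's). Camera axes: x right, y down, z forward; pixel columns grow to the right and rows downward; lengths in m; the calibration is good to about 2 mm. A picture is of the moment at which its call begins: read the wrist's pose just before it. calibration takes no time and is no camera call.
- close_job(): hands the job in; it is judged then, once.
The state is a dict: "time": time; "joint_positions": joint angles; "qd": joint speeds; "joint_torque": joint torques, N m; "position": TCP position; "tool_rot": TCP orientation; "ft_force": force on the tool from outside, world axes, zero at the start; "torque": the same for the moment, N m; "grip_width": opening from 0.0 (shut) to 1.0 (fully open); "grip_force": force on a finger pad.
Only numpy, scipy, OpenCV 4.12 (cv2) and the standard library are available. Lean on these libraries where they do the work, as an engineer would, in place of code of your own. Each camera call takes 0.05 s, during which the arm holds its last target. There are 200 camera calls.

TASK

Open the amber flask: its rubber stopper sits tight and a straight pull only lifts the flask out of its holder, so rock the stopper from side to side, tilting it by about 10 degrees first to the robot's left and then to its right, while easing it upward until it comes free. Lay it in the white dish and let go. The amber flask must stay down in its holder, and the clear flask with its stopper must be left alone.

Things in the scene. Friction and masses are not known exactly. Their poses are not given: they have to be found in the camera images.
- amber_stopper_mid (a point): Centre of the red-brown rubber stopper in the amber flask: tapered, 25 mm high, 31 mm wide on top, 26 below. Starts upright, its upper 16 mm free above the rim (grip there, 40 N is fine), its lower 9 mm held by sprung rubber lips left and right in the neck. Rising 3 mm or less per 10-degree tilt walks it out; it is out once 9 mm up. z up its axis, y to the robot's left (within 0.25 rad).
- amber_flask_foot (a point): Centre of the underside of the amber (orange-brown glass) flask, 6 mm above the bench. Conical flask: 72 mm wide at the foot, 100 mm high; its rim, 100 mm above this point, is 38 mm across. It stands loose (450 g) in a round grey holder, 94 mm wide, fixed to the bench: it can rise there but not tip or turn. z up, x away from the robot, y to the left (within 0.25 rad).
- dish: Round shallow white dish, loose on the bench: 100 mm across, 12 mm high, wall and floor 3 mm thick. Origin at the centre of its underside, z up.
- clear_stopper_mid (a point): Centre of a stopper of the same kind in the clear (colourless) glass flask, which is otherwise like the amber one, in a like holder. To be left alone.
Mind the look-alikes: they are no part of the job. What is shaped like the part that bears amber_flask_foot but purple or turquoise is not meant.

How it is judged:
By the outcome, as a careful person would: the job done as asked, in the order asked, and still so for the second after the job is handed in, with the robot touching nothing.
It also fails if it takes over 48 s, if anything falls off the work surface, if the arm or the gripper's body presses on something with over 40 N, if the wrist force passes 120 N, or if a joint passes its speed limit or range.

## Working session

There is one attempt and no reset: what is moved stays moved. The work goes in short steps, Python scripts to look and compute and a tool call to move; the robot and the scene stay as the last step left them, time stands still between calls to the robot, and variables do not carry over. Pictures are saved under pics/ and viewed, at most 10 in all, crops included, and the job is handed in when it is done.

Besides the shell and the picture viewer there is one more tool, called as name(argument=value, ...) on one line, values as JSON. send_rows: Moves the arm, as the interface text tells. Its arguments: {"type":"object","properties":{"xyz":{"type":"array"},"dr":{"type":"array"},"jaw":{"type":"number"},"grip_force":{"type":"number"}},"required":["xyz","dr"]}

```bash
mkdir -p pics; cat > h.py <<'E'
from bench import *
import numpy as np, cv2
from scipy.spatial.transform import Rotation as R
def cam(name,st=None):
    c=calibration(name); f=210/np.tan(np.radians(c['vfov']/2))
    if 'rvec' in c:
        Rw=R.from_rotvec(np.ravel(c['rvec'])).as_matrix(); t=np.ravel(c['tvec']); Rc=Rw.T; o=-Rc@t
    else:
        H=np.array(c['hand_eye']); Rt=R.from_rotvec(st['tool_rot']).as_matrix()
        Rc=Rt@H[:3,:3]; o=Rt@H[:3,3]+np.array(st['position'])
    return c,f,Rc,o
def ray(name,u,v,st=None):
    c,f,Rc,o=cam(name,st); d=np.array([(u-c['cx'])/f,(v-c['cy'])/f]); s=d.copy()
    for _ in range(20): s=d/(1+c['k1']*(s@s))
    return o,Rc@np.array([s[0],s[1],1])
def onz(name,u,v,z,st=None):
    o,d=ray(name,u,v,st); return o+d*(z-o[2])/d[2]
def proj(name,P,st=None):
    c,f,Rc,o=cam(name,st); p=Rc.T@(np.array(P)-o); s=p[:2]/p[2]; s=s*(1+c['k1']*(s@s))
    return np.array([c['cx'],c['cy']])+f*s
def cross(l):
    A=np.zeros((3,3));b=np.zeros(3)
    for o,d in l:
        d=d/np.linalg.norm(d);M=np.eye(3)-np.outer(d,d);A+=M;b+=M@o
    return np.linalg.solve(A,b)
E
python3 - <<'E'
from h import *
s=get_state(); print(s['time'],s['position'],s['tool_rot'],s['ft_force'])
ims=[]
for n in('side','top'):
    im=get_image(n)[...,::-1]; cv2.imwrite(f'pics/{n}0.png',im); print(n,cam(n)[3])
E
```

```text
0.0 [ 0.25515485 -0.59718663  0.2184404 ] [-3.07586646e+00 -6.29749454e-01  7.21592500e-04] [ 0.2218612  -0.91509689 -0.05904176]
side [0.07758852 0.71745786 0.52714189]
top [ 0.40683008 -0.00626429  1.3538692 ]
```

View pics/side0.png

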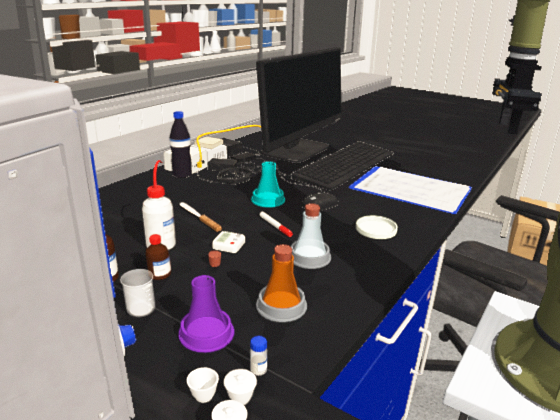

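View pics/top0.png

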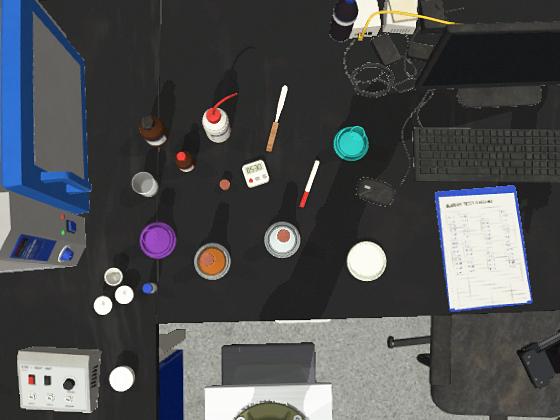

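Both views show several candidates. In the top view they are amber at (212,262), clear at (282,240), purple at (157,240) and turquoise at (350,143). The loose red-brown cap at (224,184) is a decoy, and the dish is at (366,261). The orange-brown flask at top (212,262) / side (282,285) fits the description. I'll measure it and confirm in a crop.

```bash
python3 - <<'E'
from h import *
S=cv2.imread('pics/side0.png');T=cv2.imread('pics/top0.png')
a=cv2.resize(S[190:330,230:350],None,fx=3.4,fy=3.4,interpolation=2);b=cv2.resize(T[210:300,170:310],None,fx=2.7,fy=2.7,interpolation=2)
c=np.zeros((max(a.shape[0],b.shape[0]),a.shape[1]+b.shape[1],3),np.uint8);c[:a.shape[0],:a.shape[1]]=a;c[:b.shape[0],a.shape[1]:]=b
cv2.imwrite('pics/crop1.png',c);print(c.shape,a.shape)
def blobs(n,im,m,x0,x1,y0,y1,amin=25):
    k=np.zeros_like(m);k[y0:y1,x0:x1]=m[y0:y1,x0:x1]
    N,l,s,ce=cv2.connectedComponentsWithStats(k)
    for i in range(1,N):
        if s[i,4]>=amin:print(n,s[i],ce[i].round(1))
for n,im,box in(('side',S,(180,420,190,340)),('top',T,(150,420,160,300))):
    h=cv2.cvtColor(im,cv2.COLOR_BGR2HSV)
    blobs(n+' stopper',im,cv2.inRange(h,(0,60,60),(9,200,200)),*box)
    blobs(n+' amber',im,cv2.inRange(h,(10,150,80),(20,255,255)),*box)
    blobs(n+' white',im,cv2.inRange(h,(0,0,200),(180,50,255)),*box,amin=300)
    blobs(n+' grey',im,cv2.inRange(h,(0,0,90),(180,60,200)),*box,amin=150)
for uv in((283,250),(279,280)):
    print(S[uv[1],uv[0]],cv2.cvtColor(S,cv2.COLOR_BGR2HSV)[uv[1],uv[0]])
E
```

```text
(476, 786, 3) (476, 408, 3)
side stopper [305 203  16  14 141] [312.2 210.1]
side stopper [274 244  18  18 171] [282.6 253.7]
side stopper [208 250  14  17 165] [214.4 258.5]
side amber [199 217  23  14 110] [210.4 223.9]
side amber [ 263  253   38   55 1344] [281.8 284.9]
side white [367 190  53  14 389] [401.1 194.2]
side white [295 214  30  44 805] [310.5 239.7]
side white [356 216  41  23 703] [376.4 226.8]
side white [213 231  32  22 498] [228.4 241.7]
side grey [291 211  40  58 675] [311.  251.3]
side grey [256 286  51  36 774] [281.2 309.4]
top stopper [219 179  11  12  97] [224.3 184.2]
top stopper [277 229  13  13 124] [283.3 235.3]
top stopper [201 253  13  13 126] [206.7 259. ]
top amber [176 160  14   7  58] [182.4 163.4]
top amber [198 248  28  27 456] [213.1 261.4]
top white [242 160  27  27 417] [255.4 173.5]
top white [270 227  25  25 349] [281.3 241. ]
top white [ 347  242   39   39 1171] [366.1 260.8]
top grey [264 222  37  36 517] [281.6 240. ]
top grey [194 243  37  37 409] [212.6 262. ]
[ 81 110 205] [  7 154 205]
[  8  96 196] [ 14 245 196]
```

View pics/crop1.png

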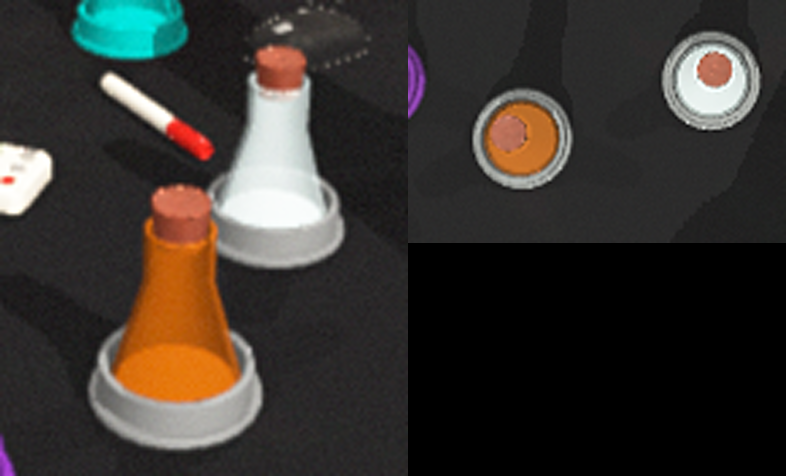

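The crop confirms it: the orange-brown flask in a grey holder, with its stopper at side (282.6,253.7) and top (206.7,259.0). The clear flask stands behind it, with its stopper at top (283,235). Next I'll compute positions.

send_rows(xyz=[[34, -23, 0], [68, -46, 0], [103, -69, 0], [137, -92, 0], [171, -115, 0], [206, -138, 0], [240, -161, 0], [274, -184, 0], [309, -207, 0], [343, -231, 0]], dr=[[0, 0, 0.04], [0, 0, 0.08], [0, 0, 0.12], [0, 0, 0.16], [0, 0, 0.2], [0, 0, 0.24], [0, 0, 0.28], [0, 0, 0.32], [0, 0, 0.36], [0, 0, 0.404]], jaw=60, grip_force=40)

```text
time: 0.93
position: [0.4805, -0.2489, 0.2193]
tool_rot: [3.141, -0.004, -0.0]
ft_force: [0.1, -0.7, 0.1]
grip_width: 0.69
grip_force: 0.0
```

```bash
python3 - <<'E'
from h import *
s=get_state();im=get_image('wrist')[...,::-1];cv2.imwrite('pics/w1.png',im)
print(s['time'],s['position'],R.from_rotvec(s['tool_rot']).as_matrix().round(3),s['joint_positions'].round(2),s['qd'].round(2),s['grip_width'],nose_length)
h=cv2.cvtColor(im,cv2.COLOR_BGR2HSV);m=cv2.inRange(h,(0,0,150),(180,60,255))
N,l,st,ce=cv2.connectedComponentsWithStats(m)
for i in range(1,N):
    if st[i,4]>800:
        x,y,w,hh=st[i,:4];print(st[i],ce[i],onz('wrist',*ce[i],.012,s).round(4))
E
```

```text
0.9333 [ 0.48048847 -0.24886882  0.21934928] [[ 1.    -0.002 -0.   ]
 [-0.002 -1.    -0.   ]
 [-0.     0.    -1.   ]] [ 0.73  0.11 -0.33  1.71  0.04  1.33 -1.17] [-0.57  0.07 -0.39 -0.06  0.06  0.   -1.49] 0.6902240035984126 0.017
[   0    0   52   29 1042] [22.40211132 11.49520154] [0.6665 0.0132 0.012 ]
[  453    60   107   210 18666] [510.87795993 159.50310725] [ 0.5101 -0.5173  0.012 ]
[  62  126   59   69 2926] [ 92.58407382 158.71804511] [ 0.5116 -0.0452  0.012 ]
[ 240  164   88   85 5762] [283.33599445 205.62998959] [ 0.4566 -0.2587  0.012 ]
[ 234  312  127   28 2309] [295.41273278 326.76959723] [ 0.2971 -0.2749  0.012 ]
```

View pics/w1.png

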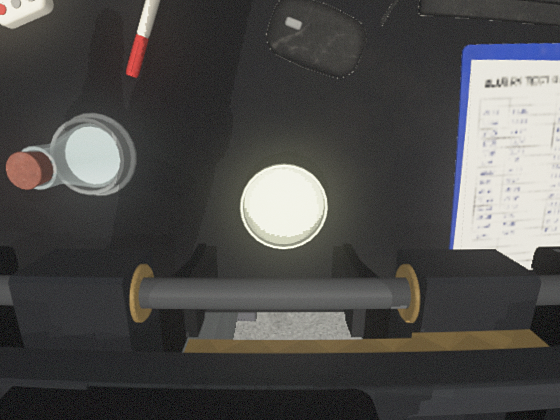

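The wrist view puts the dish at pixel (283,206), i.e. (0.456,-0.259), which matches the top view. Next I'll move above the amber flask.

send_rows(xyz=[[-2, -40, 0], [-4, -80, 0], [-6, -120, 0], [-8, -160, 0], [-10, -200, 0], [-12, -240, 0], [-14, -280, 0], [-16, -320, 0], [-17, -360, 0], [-17, -385, 0]], dr=[[0, 0, 0], [0, 0, 0], [0, 0, 0], [0, 0, 0], [0, 0, 0], [0, 0, 0], [0, 0, 0], [0, 0, 0], [0, 0, 0], [0, 0, 0]])

```text
time: 1.82
position: [0.4618, 0.1388, 0.2197]
tool_rot: [-3.141, -0.007, -0.0]
ft_force: [0.3, -0.2, 0.8]
grip_width: 0.686
grip_force: 0.0
```

```bash
python3 - <<'E'
from h import *
s0=get_state();get_image('top');get_image('top')
s=get_state();im=get_image('wrist')[...,::-1];cv2.imwrite('pics/w2.png',im)
print(s['time'],s0['position'],s['position'],R.from_rotvec(s['tool_rot']).as_matrix().round(3),s['joint_positions'].round(2),s['grip_width'],s['ft_force'])
h=cv2.cvtColor(im,cv2.COLOR_BGR2HSV)
for lo,hi,z in(((0,60,60),(9,200,210),.122),((10,150,80),(20,255,255),.012)):
  N,l,st,ce=cv2.connectedComponentsWithStats(cv2.inRange(h,lo,hi))
  for i in range(1,N):
    if st[i,4]>400:
        print(st[i],ce[i].round(1),onz('wrist',*ce[i],z,s).round(4))
E
```

```text
1.9167 [0.46175952 0.13878203 0.21966057] [0.46182454 0.13984732 0.21964458] [[ 1.     0.009  0.   ]
 [ 0.009 -1.     0.002]
 [ 0.    -0.002 -1.   ]] [ 0.38 -0.01 -0.71  1.83 -0.01  1.32 -1.89] 0.6885352955419831 [1.19041554 0.05074711 0.26838023]
```

View pics/w2.png

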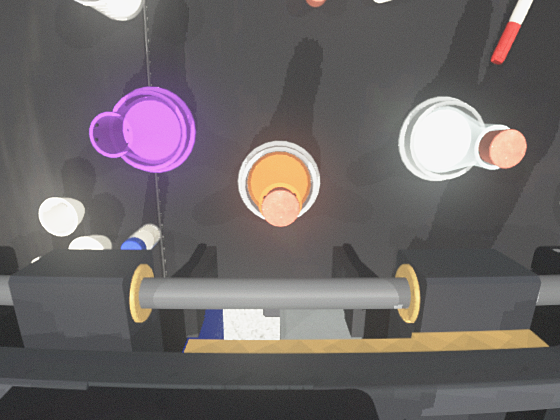

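The wrist view shows the amber stopper at about (281,208), roughly centred under the jaws. I'll measure it more exactly.

```bash
python3 - <<'E'
from h import *
im=cv2.imread('pics/w2.png');s=get_state()
for p in((281,208),(281,195),(281,222),(280,170)):print(p,im[p[1],p[0]])
h=cv2.cvtColor(im,cv2.COLOR_BGR2HSV);m=cv2.inRange(h,(0,60,150),(12,150,255))
N,l,st,ce=cv2.connectedComponentsWithStats(m)
for i in range(1,N):
    if st[i,4]>300: print(st[i],ce[i].round(1),onz('wrist',*ce[i],.118,s).round(4))
P=np.array([.464,.136,.122]);print(proj('wrist',P,s),proj('wrist',P+[.0155,0,0],s),proj('wrist',P-[.0155,0,0],s),proj('wrist',P+[0,.0155,0],s))
print(s['ft_force'],s['position'])
E
```

```text
(281, 208) [175 204 247]
(281, 195) [195 220 247]
(281, 222) [171 201 246]
(280, 170) [116 192 246]
[479 129  48  40 864] [503.3 149.3] [ 0.5135 -0.0471  0.118 ]
[247 151  64  56 390] [282.  170.9] [0.4942 0.131  0.118 ]
[262 187  38  40 704] [283.2 207.9] [0.4638 0.1297 0.118 ]
[275.51985074 208.87201089] [275.63192067 189.99447306] [275.41064354 227.1879708 ] [256.27070762 208.7847069 ]
[-0.36523036 -0.69478024  1.2005724 ] [0.4623224  0.13649864 0.21936552]
```

send_rows(xyz=[[0, 1, 15], [0, 1, 30], [0, 1, 45], [0, 1, 60], [0, 1, 70], [0, 1, 80], [0, 1, 84], [0, 1, 86], [0, 1, 86], [0, 1, 86]], dr=[[0, 0, 0], [0, 0, 0], [0, 0, 0], [0, 0, 0], [0, 0, 0], [0, 0, 0], [0, 0, 0], [0, 0, 0], [0, 0, 0], [0, 0, 0]], jaw=45)

```text
time: 2.8
position: [0.4635, 0.1333, 0.1341]
tool_rot: [-3.142, 0.0, -0.001]
ft_force: [0.5, 0.1, 0.8]
grip_width: 0.52
grip_force: 0.0
```

```bash
python3 - <<'E'
from h import *
Q=[]
for i in range(8):
    s=get_state();Q.append(np.r_[s['position'],s['ft_force']])
    im=get_image(['wrist','side'][i%2])[...,::-1];cv2.imwrite('pics/n%d.png'%(i%2),im)
print(np.mean(Q,0).round(4),np.std(Q,0).round(4),R.from_rotvec(s['tool_rot']).as_matrix().round(3))
c=np.zeros((420,790,3),np.uint8);c[:,:390]=cv2.imread('pics/n0.png')[:,85:475];c[:,390:]=cv2.resize(cv2.imread('pics/n1.png')[190:295,232:332],(400,420),interpolation=2)
cv2.imwrite('pics/g1.png',c);print(s['time'])
E
```

```text
[ 0.4634  0.1334  0.134   0.4262  0.06   -0.0119] [1.000e-04 0.000e+00 1.000e-04 3.338e-01 3.474e-01 5.149e-01] [[ 1.    -0.     0.001]
 [-0.    -1.    -0.   ]
 [ 0.001  0.    -1.   ]]
3.15
```

View pics/g1.png

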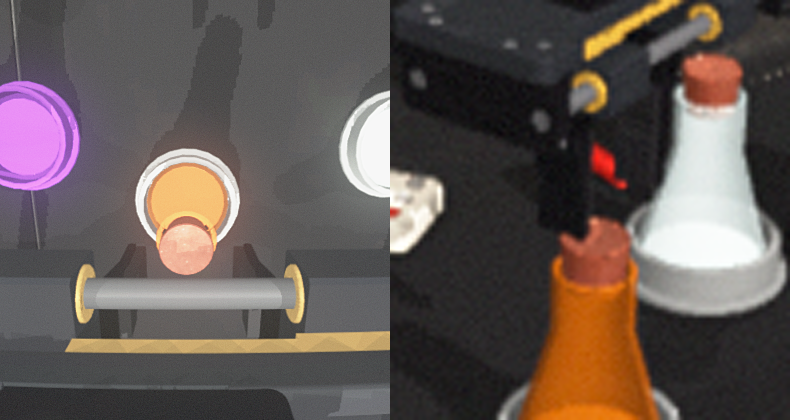

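The jaws straddle the stopper, which sits about 2 mm to the left of the jaw centre. I'll shift, lower and then close.

send_rows(xyz=[[0, -1, 1], [0, -1.5, 2], [0, -1.5, 3], [0, -1.5, 4], [0, -1.5, 5], [0, -1.5, 6], [0, -1.5, 6.5], [0, -1.5, 6.5], [0, -1.5, 6.5], [0, -1.5, 6.5]], dr=[[0, 0, 0], [0, 0, 0], [0, 0, 0], [0, 0, 0], [0, 0, 0], [0, 0, 0], [0, 0, 0], [0, 0, 0], [0, 0, 0], [0, 0, 0]])

```text
time: 4.03
position: [0.463, 0.1348, 0.127]
tool_rot: [3.142, -0.0, 0.0]
ft_force: [-0.6, 0.1, -0.6]
grip_width: 0.521
grip_force: 0.0
```

send_rows(xyz=[[0, 0, 0], [0, 0, 0], [0, 0, 0], [0, 0, 0], [0, 0, 0], [0, 0, 0], [0, 0, 0], [0, 0, 0], [0, 0, 0], [0, 0, 0]], dr=[[0, 0, 0], [0, 0, 0], [0, 0, 0], [0, 0, 0], [0, 0, 0], [0, 0, 0], [0, 0, 0], [0, 0, 0], [0, 0, 0], [0, 0, 0]], jaw=20, grip_force=40)

```text
time: 4.87
position: [0.463, 0.1348, 0.1271]
tool_rot: [3.141, -0.0, 0.0]
ft_force: [0.1, 0.1, 1.4]
grip_width: 0.231
grip_force: 0.0
```

The jaws closed to 20 mm with no grip force, so I'll look at what happened.

```bash
python3 - <<'E'
from h import *
for i,n in enumerate(('wrist','side')): cv2.imwrite('pics/n%d.png'%i,get_image(n)[...,::-1])
c=np.zeros((420,790,3),np.uint8);c[:,:390]=cv2.resize(cv2.imread('pics/n0.png')[180:390,175:370],(390,420));c[:,390:]=cv2.resize(cv2.imread('pics/n1.png')[190:295,232:332],(400,420),interpolation=2)
cv2.imwrite('pics/g2.png',c);s=get_state();print(s['grip_width'],s['grip_force'],s['position'])
E
```

```text
0.2274432169691544 0.0 [0.46301664 0.13480385 0.12702871]
```

View pics/g2.png

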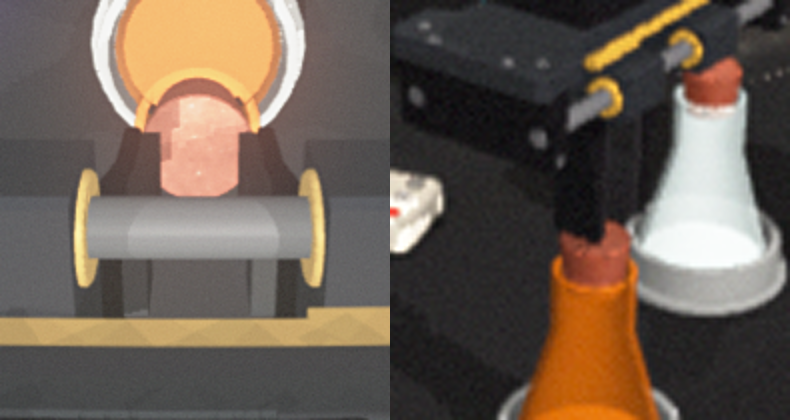

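```bash
python3 - <<'E'
from h import *
s=get_state();M=R.from_rotvec(s['tool_rot']).as_matrix()
for z in(0,.009,.017):
  for x in(-.0095,.0095):
    print('tip z',z,x,[proj(n,s['position']+M@np.array([x,-.010,z]),s).round(1) for n in('wrist','side')])
P=np.array([.4638,.1355,.122])
for dx in(-.0155,0,.0155):print('stopper',[proj(n,P+[dx,0,0],s).round(1) for n in('wrist','side')])
# observed stopper edges at row range
im=cv2.imread('pics/n0.png');h=cv2.cvtColor(im,cv2.COLOR_BGR2HSV)
print(s['ft_force'],s['time'])
E
```

```text
tip z 0 -0.0095 [array([256.6, 275.9]), array([285.5, 250.7])]
tip z 0 0.0095 [array([256.1, 242.7]), array([276.4, 247.3])]
tip z 0.009 -0.0095 [array([257.4, 268.7]), array([285.4, 255.3])]
tip z 0.009 0.0095 [array([256.9, 236.9]), array([276.3, 251.8])]
tip z 0.017 -0.0095 [array([258.1, 262.9]), array([285.2, 259.3])]
tip z 0.017 0.0095 [array([257.6, 232.1]), array([276.2, 255.8])]
stopper [array([274. , 280.4]), array([291.1, 252. ])]
stopper [array([273.9, 254.5]), array([283.6, 249.2])]
stopper [array([273.9, 227.3]), array([276.2, 246.5])]
[-0.27651039  0.72001408  0.27591658] 4.9667
```

Measured from the pictures, the fingertips are only about 0–1 mm ahead of the TCP. The jaws therefore closed just above the stopper, and nothing was disturbed. I'll reopen, lower and close gently.

send_rows(xyz=[[0, 0, 0], [0, 0, 0], [0, 0, 0], [0, 0, 0], [0, 0, 0], [0, 0, 0], [0, 0, 0], [0, -0.5, 0], [0, -0.5, 0], [0, -0.5, 0]], dr=[[0, 0, 0], [0, 0, 0], [0, 0, 0], [0, 0, 0], [0, 0, 0], [0, 0, 0], [0, 0, 0], [0, 0, 0], [0, 0, 0], [0, 0, 0]], jaw=48, grip_force=10)

```text
time: 5.8
position: [0.463, 0.1354, 0.127]
tool_rot: [3.142, -0.0, -0.0]
ft_force: [-0.5, 0.7, -0.1]
grip_width: 0.551
grip_force: 0.0
```

send_rows(xyz=[[0, 0, 2], [0, 0, 4], [0, 0, 6], [0, 0, 8], [0, 0, 10], [0, 0, 12], [0, 0, 14], [0, 0, 15], [0, 0, 15], [0, 0, 15]], dr=[[0, 0, 0], [0, 0, 0], [0, 0, 0], [0, 0, 0], [0, 0, 0], [0, 0, 0], [0, 0, 0], [0, 0, 0], [0, 0, 0], [0, 0, 0]])

```text
time: 6.63
position: [0.463, 0.1353, 0.112]
tool_rot: [3.142, -0.0, -0.0]
ft_force: [-0.3, 0.0, 0.5]
grip_width: 0.552
grip_force: 0.0
```

send_rows(xyz=[[0, 0, 0], [0, 0, 0], [0, 0, 0], [0, 0, 0], [0, 0, 0], [0, 0, 0], [0, 0, 0], [0, 0, 0], [0, 0, 0], [0, 0, 0]], dr=[[0, 0, 0], [0, 0, 0], [0, 0, 0], [0, 0, 0], [0, 0, 0], [0, 0, 0], [0, 0, 0], [0, 0, 0], [0, 0, 0], [0, 0, 0]], jaw=15, grip_force=10)

```text
time: 7.47
position: [0.4631, 0.1354, 0.1121]
tool_rot: [3.142, -0.0, 0.0]
ft_force: [0.5, 0.4, 0.1]
grip_width: 0.339
grip_force: 10.0
```

```bash
python3 - <<'E'
from h import *
for i,n in enumerate(('wrist','side')): cv2.imwrite('pics/n%d.png'%i,get_image(n)[...,::-1])
c=np.zeros((420,790,3),np.uint8);c[:,:390]=cv2.resize(cv2.imread('pics/n0.png')[180:390,175:370],(390,420));c[:,390:]=cv2.resize(cv2.imread('pics/n1.png')[190:295,232:332],(400,420),interpolation=2)
cv2.imwrite('pics/g3.png',c);s=get_state();print(s['grip_width']*87,s['grip_force'],s['position'],s['ft_force'],nose_length)
E
```

```text
29.25171083562693 10.000043285836 [0.46307902 0.13531812 0.1120901 ] [-1.00275445  0.13240049  0.73985629] 0.017
```

View pics/g3.png

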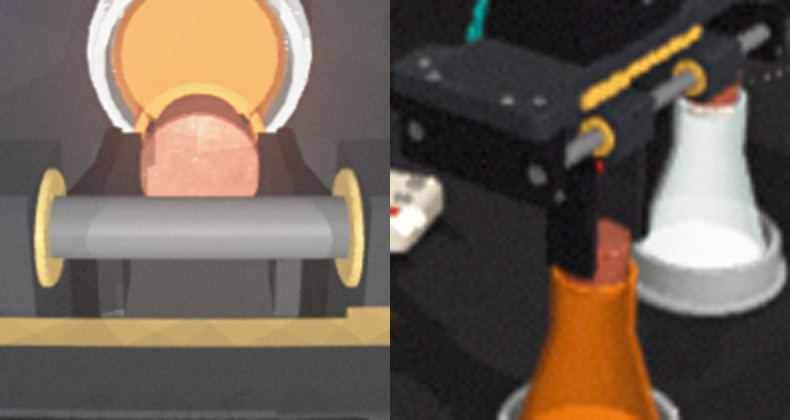

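The jaws hold the stopper: 29 mm wide, about 0 N side load, tips about 5 mm above the rim. I'll increase the grip to 40 N and start rocking, left first.

send_rows(xyz=[[0, 0, 0], [0, 0, 0], [0, 0, 0], [0, -0.5, 0], [0, -0.9, 0], [0, -1.4, 0], [0, -1.8, -0.4], [0, -1.8, -1], [0, -1.8, -1.6], [0, -1.8, -2.2]], dr=[[0, 0, 0], [0, 0, 0], [0, 0, 0], [-0.045, 0, 0], [-0.09, 0, 0], [-0.135, 0, 0], [-0.18, 0, 0], [-0.18, 0, 0], [-0.18, 0, 0], [-0.18, 0, 0]], jaw=10, grip_force=40)

```text
time: 8.4
position: [0.4627, 0.137, 0.1135]
tool_rot: [2.963, -0.001, -0.001]
ft_force: [1.7, -1.0, -6.4]
grip_width: 0.324
grip_force: 40.0
```

```bash
python3 - <<'E'
from h import *
S0=cv2.imread('pics/n1.png')
for i in range(4):
    im=get_image('side')[...,::-1];s=get_state();print(s['position'].round(4),s['tool_rot'].round(3),s['ft_force'].round(1),s['torque'].round(2),s['time'])
cv2.imwrite('pics/s2.png',im)
# vertical shift of amber body/liquid & holder between pictures, by template match (upsampled)
g=lambda a:cv2.resize(cv2.cvtColor(a,cv2.COLOR_BGR2GRAY),None,fx=8,fy=8,interpolation=cv2.INTER_CUBIC)
for nm,(x0,x1,y0,y1) in(('flask body',(262,302,272,298)),('holder',(256,308,306,322))):
    t=g(S0[y0:y1,x0:x1]);w=g(im[y0-4:y1+4,x0-4:x1+4]);r=cv2.matchTemplate(w,t,cv2.TM_CCOEFF_NORMED);_,v,_,p=cv2.minMaxLoc(r);print(nm,v,(np.array(p)-32)/8)
E
```

```text
[0.4628 0.1369 0.1136] [ 2.963e+00 -2.000e-03 -1.000e-03] [ 1.7  0.8 -5.8] [ 0.47 -0.3   0.03] 8.45
[0.4628 0.1369 0.1136] [ 2.963e+00 -2.000e-03 -1.000e-03] [ 1.2 -0.2 -3.7] [ 0.54 -0.31  0.06] 8.5
[0.4628 0.1368 0.1137] [ 2.963e+00 -2.000e-03 -1.000e-03] [ 1.9  0.6 -4.7] [ 0.56 -0.37  0.07] 8.55
[0.4628 0.1368 0.1138] [ 2.963e+00 -2.000e-03 -1.000e-03] [ 1.3  0.4 -6. ] [ 0.57 -0.35  0.07] 8.6
flask body 0.996233344078064 [0. 0.]
holder 0.9980218410491943 [0. 0.]
```

The flask has not moved (image shift 0). Next I'll tilt right.

send_rows(xyz=[[0, 0.64, 0.1], [0, 1.28, 0.2], [0, 1.92, 0.35], [0, 2.56, 0.5], [0, 3.2, 0.6], [0, 3.84, 0.7], [0, 3.95, 0.1], [0, 4.05, -0.5], [0, 4.15, -1], [0, 4.25, -1.5]], dr=[[0.06, 0, 0], [0.12, 0, 0], [0.18, 0, 0], [0.24, 0, 0], [0.3, 0, 0], [0.36, 0, 0], [0.36, 0, 0], [0.36, 0, 0], [0.36, 0, 0], [0.36, 0, 0]])

```text
time: 9.43
position: [0.4629, 0.1335, 0.1166]
tool_rot: [-2.963, -0.002, -0.0]
ft_force: [0.5, -0.6, 0.5]
grip_width: 0.324
grip_force: 40.0
```

```bash
cat > lift.py <<'E'
from h import *
S0=cv2.imread('pics/n1.png')
def check():
    for i in range(2):
        im=get_image('side')[...,::-1];s=get_state()
    print(s['position'].round(4),s['tool_rot'].round(3),s['ft_force'].round(1),s['torque'].round(2),s['time'],s['grip_width']*87,s['grip_force'])
    g=lambda a:cv2.resize(cv2.cvtColor(a,cv2.COLOR_BGR2GRAY),None,fx=8,fy=8,interpolation=cv2.INTER_CUBIC)
    for nm,(x0,x1,y0,y1) in(('flask body',(262,302,272,298)),('holder',(256,308,306,322))):
        t=g(S0[y0:y1,x0:x1]);w=g(im[y0-4:y1+4,x0-4:x1+4]);r=cv2.matchTemplate(w,t,cv2.TM_CCOEFF_NORMED);_,v,_,p=cv2.minMaxLoc(r);print(nm,v.__round__(3),(np.array(p)-32)/8)
    cv2.imwrite('pics/now.png',im)
check()
E
python3 lift.py
```

```text
[0.4629 0.1335 0.1166] [-2.963e+00 -2.000e-03 -0.000e+00] [-1.1  0.6  0. ] [0.   0.11 0.02] 9.5333 28.229484792608158 40.00014431985619
flask body 0.997 [0. 0.]
holder 0.997 [0. 0.]
```

send_rows(xyz=[[0, -0.69, 0.1], [0, -1.38, 0.25], [0, -2.07, 0.4], [0, -2.75, 0.5], [0, -3.44, 0.6], [0, -4.13, 0.75], [0, -4.25, 0.15], [0, -4.35, -0.4], [0, -4.45, -1], [0, -4.55, -1.6]], dr=[[-0.06, 0, 0], [-0.12, 0, 0], [-0.18, 0, 0], [-0.24, 0, 0], [-0.3, 0, 0], [-0.36, 0, 0], [-0.36, 0, 0], [-0.36, 0, 0], [-0.36, 0, 0], [-0.36, 0, 0]])

```text
time: 10.37
position: [0.4631, 0.137, 0.1189]
tool_rot: [2.963, -0.003, -0.0]
ft_force: [-0.2, -0.4, -0.4]
grip_width: 0.326
grip_force: 40.0
```

```bash
python3 lift.py
```

```text
[0.4633 0.1369 0.1191] [ 2.962e+00 -3.000e-03  1.000e-03] [ 0.4  0.5 -0.5] [0.26 0.06 0.04] 10.4667 28.200423316996435 39.99994135599991
flask body 0.996 [0. 0.]
holder 0.998 [0. 0.]
```

send_rows(xyz=[[0, 0.75, 0.15], [0, 1.5, 0.3], [0, 2.25, 0.4], [0, 3, 0.55], [0, 3.8, 0.7], [0, 4.6, 0.8], [0, 4.7, 0.2], [0, 4.8, -0.4], [0, 4.9, -1], [0, 5, -1.6]], dr=[[0.06, 0, 0], [0.12, 0, 0], [0.18, 0, 0], [0.24, 0, 0], [0.3, 0, 0], [0.36, 0, 0], [0.36, 0, 0], [0.36, 0, 0], [0.36, 0, 0], [0.36, 0, 0]])

```text
time: 11.3
position: [0.4628, 0.1332, 0.1214]
tool_rot: [-2.963, -0.002, 0.0]
ft_force: [0.2, -0.4, 0.0]
grip_width: 0.327
grip_force: 40.0
```

```bash
python3 lift.py
```

```text
[0.4628 0.1334 0.1214] [-2.963e+00 -2.000e-03  0.000e+00] [-0.4 -0.3 -0.2] [-0.19  0.06 -0.04] 11.4 28.585756640720597 40.00001067324774
flask body 0.996 [0. 0.]
holder 0.997 [0. 0.]
```

The stopper has risen 9.3 mm and the flask is still down. I'll do one more left tilt for margin, then go upright and lift.

send_rows(xyz=[[0, -0.75, 0.15], [0, -1.5, 0.3], [0, -2.25, 0.4], [0, -3, 0.55], [0, -3.8, 0.7], [0, -4.6, 0.8], [0, -4.7, 0.2], [0, -4.8, -0.4], [0, -4.9, -1], [0, -5, -1.6]], dr=[[-0.06, 0, 0], [-0.12, 0, 0], [-0.18, 0, 0], [-0.24, 0, 0], [-0.3, 0, 0], [-0.36, 0, 0], [-0.36, 0, 0], [-0.36, 0, 0], [-0.36, 0, 0], [-0.36, 0, 0]])

```text
time: 12.23
position: [0.4631, 0.1364, 0.1238]
tool_rot: [2.962, -0.003, -0.0]
ft_force: [-0.4, 0.4, 0.0]
grip_width: 0.323
grip_force: 40.0
```

send_rows(xyz=[[0, 0.6, -0.5], [0, 1.2, -1], [0, 1.8, -1.5], [0, 2.4, -2], [0, 3, -3], [0, 3.4, -5], [0, 3.8, -7], [0, 4.1, -9], [0, 4.5, -11], [0, 4.8, -13]], dr=[[0.045, 0, 0], [0.09, 0, 0], [0.135, 0, 0], [0.18, 0, 0], [0.18, 0, 0], [0.18, 0, 0], [0.18, 0, 0], [0.18, 0, 0], [0.18, 0, 0], [0.18, 0, 0]])

```text
time: 13.07
position: [0.4629, 0.1357, 0.1377]
tool_rot: [3.141, 0.002, 0.0]
ft_force: [0.1, 0.2, -1.1]
grip_width: 0.326
grip_force: 40.0
```

```bash
python3 lift.py; python3 - <<'E'
from h import *
im=cv2.imread('pics/now.png');cv2.imwrite('pics/u.png',cv2.resize(im[195:330,225:345],(480,540),interpolation=2))
E
```

```text
[0.4632 0.1356 0.1378] [3.142e+00 1.000e-03 1.000e-03] [ 0.   0.1 -0.5] [ 0.05  0.03 -0.02] 13.1667 28.304652596196078 39.99990955388057
flask body 0.997 [0. 0.]
holder 0.998 [0. 0.]
```

View pics/u.png

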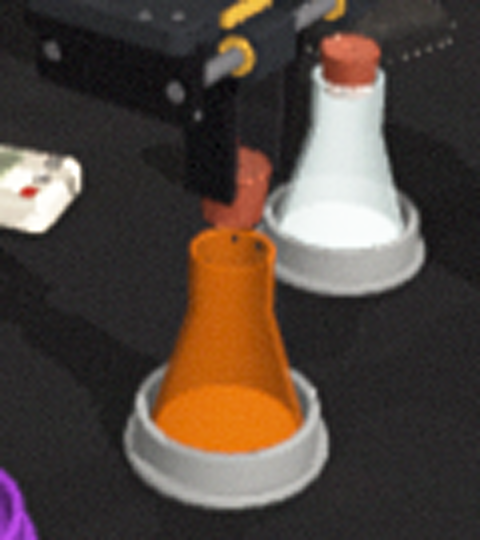

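The stopper is out, the flask is seated and the clear flask is undisturbed. I'll lift and carry the stopper to the dish at (0.455,-0.258).

send_rows(xyz=[[0, 0, -15], [0, 0, -35], [0, 0, -60], [0, 10, -80], [0, 30, -85], [0, 55, -85], [-2, 85, -85], [-2, 115, -85], [-3, 145, -85], [-3, 175, -85]], dr=[[0, 0, 0], [0, 0, 0], [0, 0, 0], [0, 0, 0], [0, 0, 0], [0, 0, 0], [0, 0, 0], [0, 0, 0], [0, 0, 0], [0, 0, 0]])

```text
time: 14.0
position: [0.4596, -0.0412, 0.2225]
tool_rot: [3.141, 0.001, 0.0]
ft_force: [0.7, 0.9, 0.1]
grip_width: 0.321
grip_force: 40.0
```

send_rows(xyz=[[0, 30, 0], [-1, 60, 0], [-2, 90, 0], [-2, 120, 0], [-3, 150, 0], [-4, 175, 0], [-5, 195, 0], [-5, 210, 0], [-5, 218, 0], [-5, 218, 0]], dr=[[0, 0, 0], [0, 0, 0], [0, 0, 0], [0, 0, 0], [0, 0, 0], [0, 0, 0], [0, 0, 0], [0, 0, 0], [0, 0, 0], [0, 0, 0]])

```text
time: 14.83
position: [0.4547, -0.2594, 0.2221]
tool_rot: [-3.141, 0.004, 0.001]
ft_force: [-0.6, 0.2, -0.8]
grip_width: 0.323
grip_force: 40.0
```

send_rows(xyz=[[0, 0, 20], [0, 0, 45], [0, 0, 70], [0, 0, 95], [0, 0, 120], [0, 0, 140], [0, 0, 155], [0, 0, 165], [0, 0, 170], [0, 0, 170]], dr=[[0, 0, 0], [0, 0, 0], [0, 0, 0], [0, 0, 0], [0, 0, 0], [0, 0, 0], [0, 0, 0], [0, 0, 0], [0, 0, 0], [0, 0, 0]])

```text
time: 15.67
position: [0.4548, -0.2568, 0.0518]
tool_rot: [-3.141, -0.002, 0.002]
ft_force: [-0.4, -0.2, -0.6]
grip_width: 0.323
grip_force: 40.0
```

send_rows(xyz=[[0, 0, 8], [0, 0, 16], [0, 0, 22], [0, 0, 26], [0, 0, 28], [0, 0, 29.5], [0, 0, 30.5], [0, 0, 31.5], [0, 0, 32], [0, 0, 32]], dr=[[0, 0, 0], [0, 0, 0], [0, 0, 0], [0, 0, 0], [0, 0, 0], [0, 0, 0], [0, 0, 0], [0, 0, 0], [0, 0, 0], [0, 0, 0]])

```text
time: 16.5
position: [0.455, -0.2581, 0.0205]
tool_rot: [3.141, -0.0, 0.0]
ft_force: [0.8, -0.0, -0.4]
grip_width: 0.323
grip_force: 40.0
```

send_rows(xyz=[[0, 0, 0.2], [0, 0, 0.4], [0, 0, 0.6], [0, 0, 0.8], [0, 0, 1], [0, 0, 1], [0, 0, 1], [0, 0, 1], [0, 0, 1], [0, 0, 1]], dr=[[0, 0, 0], [0, 0, 0], [0, 0, 0], [0, 0, 0], [0, 0, 0], [0, 0, 0], [0, 0, 0], [0, 0, 0], [0, 0, 0], [0, 0, 0]])

```text
time: 17.33
position: [0.4549, -0.258, 0.0195]
tool_rot: [3.141, -0.0, 0.0]
ft_force: [0.8, -0.0, -0.7]
grip_width: 0.323
grip_force: 40.0
```

send_rows(xyz=[[0, 0, 0.2], [0, 0, 0.4], [0, 0, 0.6], [0, 0, 0.8], [0, 0, 1], [0, 0, 1.2], [0, 0, 1.4], [0, 0, 1.4], [0, 0, 1.4], [0, 0, 1.4]], dr=[[0, 0, 0], [0, 0, 0], [0, 0, 0], [0, 0, 0], [0, 0, 0], [0, 0, 0], [0, 0, 0], [0, 0, 0], [0, 0, 0], [0, 0, 0]])

```text
time: 18.17
position: [0.455, -0.258, 0.0181]
tool_rot: [3.141, -0.0, 0.0]
ft_force: [-0.1, -0.0, 0.5]
grip_width: 0.321
grip_force: 40.0
```

send_rows(xyz=[[0, 0, 0.2], [0, 0, 0.4], [0, 0, 0.6], [0, 0, 0.8], [0, 0, 1], [0, 0, 1], [0, 0, 1], [0, 0, 1], [0, 0, 1], [0, 0, 1]], dr=[[0, 0, 0], [0, 0, 0], [0, 0, 0], [0, 0, 0], [0, 0, 0], [0, 0, 0], [0, 0, 0], [0, 0, 0], [0, 0, 0], [0, 0, 0]])

```text
time: 19.0
position: [0.455, -0.2581, 0.018]
tool_rot: [3.141, -0.0, -0.0]
ft_force: [-2.4, 1.1, 9.0]
grip_width: 0.325
grip_force: 40.0
```

Contact with the dish floor at 9 N. I'll ease back, release and then retreat.

send_rows(xyz=[[0, 0, -0.8], [0, 0, -0.8], [0, 0, -0.8], [0, 0, -0.8], [0, 0, -0.8], [0, 0, -0.8], [0, 0, -0.8], [0, 0, -0.8], [0, 0, -0.8], [0, 0, -0.8]], dr=[[0, 0, 0], [0, 0, 0], [0, 0, 0], [0, 0, 0], [0, 0, 0], [0, 0, 0], [0, 0, 0], [0, 0, 0], [0, 0, 0], [0, 0, 0]])

```text
time: 19.83
position: [0.4552, -0.2582, 0.018]
tool_rot: [3.141, -0.0, 0.001]
ft_force: [-0.1, -0.1, 4.0]
grip_width: 0.329
grip_force: 40.0
```

send_rows(xyz=[[0, 0, -0.2], [0, 0, -0.2], [0, 0, -0.2], [0, 0, -0.2], [0, 0, -0.2], [0, 0, -0.2], [0, 0, -0.2], [0, 0, -0.2], [0, 0, -0.2], [0, 0, -0.2]], dr=[[0, 0, 0], [0, 0, 0], [0, 0, 0], [0, 0, 0], [0, 0, 0], [0, 0, 0], [0, 0, 0], [0, 0, 0], [0, 0, 0], [0, 0, 0]], jaw=52)

```text
time: 20.67
position: [0.4549, -0.258, 0.0181]
tool_rot: [3.142, -0.0, -0.0]
ft_force: [0.7, -0.3, -0.1]
grip_width: 0.595
grip_force: 0.0
```

send_rows(xyz=[[0, 0, -5], [0, 0, -12], [0, 0, -25], [0, 0, -45], [0, 0, -70], [0, 0, -100], [0, 0, -130], [0, 0, -155], [0, 0, -170], [0, 0, -170]], dr=[[0, 0, 0], [0, 0, 0], [0, 0, 0], [0, 0, 0], [0, 0, 0], [0, 0, 0], [0, 0, 0], [0, 0, 0], [0, 0, 0], [0, 0, 0]])

```text
time: 21.5
position: [0.4573, -0.2591, 0.1931]
tool_rot: [3.137, -0.0, 0.011]
ft_force: [1.0, -0.3, 0.3]
grip_width: 0.595
grip_force: 0.0
```

```bash
python3 lift.py; python3 - <<'E'
from h import *
a=cv2.imread('pics/now.png')[180:330,230:430];b=get_image('wrist')[...,::-1][100:300]
c=np.zeros((600,560,3),np.uint8);c[:400,:533]=cv2.resize(a,(533,400));c[400:]=b
cv2.imwrite('pics/fin.png',c)
E
```

```text
[ 0.4552 -0.2581  0.1888] [ 3.14e+00 -0.00e+00  2.00e-03] [-1.7 -0.7 -0.4] [ 0.06  0.1  -0.  ] 21.6 51.94987234986876 0.0
flask body 0.997 [0. 0.]
holder 0.998 [0. 0.]
```

View pics/fin.png

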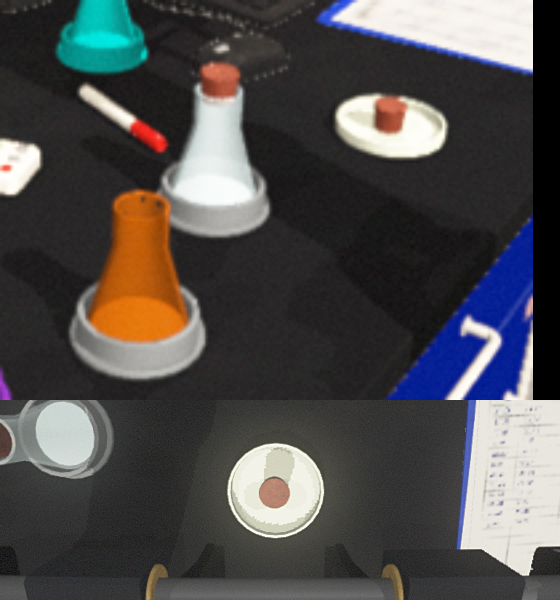

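The stopper rests in the dish (crop (389,113)), the amber flask is seated and open, and the clear flask is untouched.

```bash
python3 -c "
from bench import *
print(close_job())"
```

```text
the job is handed in; nothing more can be done
None
```

I rocked the amber stopper free, left then right, and set it upright in the white dish; the amber flask stayed down in its holder, the clear flask was not touched, and I handed the job in at about 22 s.

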